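# Unsnap the yellow terminal cover and push it off

### The job

On the terminal row with the yellow cover, press the red snap tab all the way in with the fingertips so that it stays in, then push the released cover along its base, over the tab, until the green terminals are fully uncovered. The cover stays upright on its black base plate and nothing is gripped, lifted or carried; leave the row with the grey cover and the other things on the bench alone.

Things in the scene. Friction and masses are not known exactly. Their poses are not given: they have to be found in the camera images.
- yellow_unit: terminal row with the yellow cover: black base plate fixed to the bench, 190x78x6 mm. Origin: centre of its underside, z up, +x along it, the way the cover slides off. The seated cover and the green strip are centred at x = -45 mm. 16 mm high stops at the side edges behind the seat (x = -79 mm) and at the far end (x = +90 mm): the cover can slide about 102 mm at most
- yellow_cover: the yellow cover: a loose hood 60 mm long (x), 36 wide and 38 high, with feet that make it 52 wide; origin at the centre of its underside, axes as those of its base when seated; seated, its underside is 6 mm and its top 44 mm above the bench. Its mass is about 0.09 kg and it slides easily
- yellow_strip_top (a point): top centre of the yellow row's green terminal strip, 46 mm long (along the base's x), 20 wide, 17 high on the plate, top 23 mm above the bench; the cover sits over it. Low side rails (15 mm above the bench) with lips hold the cover's feet, so that it cannot be lifted here; beyond, the rails have no lips
- yellow_press (a point): point on top of the red tab of the yellow row, 20.5 mm in front (+x of the base) of the seated cover's front wall; 22 mm above the bench while the tab is up. The tab's flat top is 20 mm wide and 32 mm long: 12 mm of it lie beyond the point, 20 mm between the point and the cover, which stands 22 mm taller than the raised tab
- yellow_push (a point): point in the middle of the outer rear face of the yellow cover (the -x end, away from the tab), 35 mm above the bench when seated. This upright face is 33 mm wide and reaches from 26 to 44 mm above the bench; below it the end is open for the strip
- yellow_tab (a joint): travel of the red tab of the yellow row: 0 up (it stands in the way of the cover), 0.012 m fully in (its top then 10 mm above the bench, and the cover passes over it). It is pressed straight down, resists with about 4 N and stays where it is left
- grey_unit: a second row of the same make and size with a grey cover, to be left alone; frame as for yellow_unit
- grey_cover: the grey cover, same shape as the yellow one, to be left alone
- grey_tab (a joint): travel of the red tab of the grey row, as for yellow_tab; to be left alone
- red_screwdriver: red-handled screwdriver, 214 mm long, 30 mm thick, lying; a bystander, loose; origin at the centre of its underside
- relay: small grey relay, 28x21x38 mm, standing; a bystander, loose; origin at the centre of its underside
- heat_sink: white finned heat sink, 44x60x25 mm; a bystander, loose; origin at the centre of its underside
- capacitor: blue can capacitor, diameter 35, 52 mm tall, standing; a bystander, loose; origin at the centre of its underside
- screw_cup: grey cup of screws, diameter 63, 36 mm tall; a bystander, loose; origin at the centre of its underside
- marker: blue marker pen, 137 mm long, 17 mm thick, lying; a bystander, loose; origin at the centre of its underside
- tape: roll of black tape, diameter 67, 18 mm high, lying flat; a bystander, loose; origin at the centre of its underside
Not all that is in view belongs to the job. There is more than one size of the yellow_cover; the one meant has the size given above.

How it is judged (in metres and radians):
On the way:
1. the red tab of the yellow row is pressed in while its cover is still on its seat (value of joint yellow_tab above 0.0095 m and x of yellow_cover in the frame of yellow_unit below -0.038 m), for 0.1 s.
At the end, for the whole second after the job is handed in: The yellow tab is in (at least 9.5 mm); the yellow cover lies upright and at rest on its own base plate, 56 mm or more along from its seat (terminals wholly uncovered) and within 15 mm of the base's centre line; the grey cover is within 8 mm of its place and its tab up (less than 5 mm in) (x of yellow_cover in the frame of yellow_unit between 0.011 and 0.075 m and y of yellow_cover in the frame of yellow_unit between -0.015 and 0.015 m and z of yellow_cover in the frame of yellow_unit between 0.002 and 0.012 m and angle between yellow_cover's own z axis and vertical below 0.12 rad and linear speed of yellow_cover below 0.02 m/s and value of joint yellow_tab above 0.0095 m and distance of grey_cover from where it was at the start of the episode below 0.008 m and value of joint grey_tab below 0.005 m); the robot touches nothing.
It fails at once if the yellow cover is lifted off its base or tipped (z of yellow_cover in the frame of yellow_unit above 0.016 m or angle between yellow_cover's own z axis and vertical above 0.35 rad).
It fails at once if the grey cover is moved or its tab pressed (distance of grey_cover from where it was at the start of the episode above 0.008 m or value of joint grey_tab above 0.005 m).
It fails at once if another thing on the bench is moved by more than 2 cm (distance of any of red_screwdriver, relay, heat_sink, capacitor, screw_cup, marker, tape from where it was at the start of the episode above 0.02 m).
It also fails if it takes over 32 s, if anything falls off the work surface, if the arm or the gripper's body presses on something with over 40 N, if the wrist force passes 120 N, or if a joint passes its speed limit or range.

### The arm

A 6-joint arm with a two-finger parallel gripper is mounted at the origin on a cart in front of the work surface, level with it; the furniture and walls round the work are solid. World frame = base frame: x ahead of the robot, y to its left, z up, the work surface at z = 0. Lengths are in m, angles in degrees, forces in N, time in s.
With the tool pointing down it reaches from about 0.25 to 0.725 m from the base axis. Payload 9.7 kg.
Tool frame: the origin (TCP) lies at the very end of the fingers, on their centre line; the grasp point (between the pads) lies 19 mm behind it; z points along the fingers, y is the line along which they close (so a half turn about z gives the same grasp; the last joint's range is limited). The gripper opens to 85 mm and grips with 20 to 120 N. Pads are 22 mm wide; open, the fingers measure 114 mm over their backs; the gripper's body (76 mm by 85 mm) begins 54 mm behind the grasp point. The pads swing forward as they close: fully open they stand 13 mm farther back than shut.
Start: joints at [68.01, 4.979, 10.078, 95.1, 0, 90], TCP at [0.206, 0.51, 0.231] pointing down, gripper open.
Joint ranges: [-179.16, 179.16], [-48.56, 103.87], [-65.8, 70.77], [-126.05, 130.52], [-82.76, 87.17], [-180, 180]. Speed limits (degrees/s): [127.2, 127.2, 147.25, 180, 180, 180].

### API

Orientations are given as [roll, pitch, yaw] about the fixed x, y, z axes, in that order (R = Rz(yaw) Ry(pitch) Rx(roll)).
In Python, from workcell import bot gives the robot as it stands.
- The arm moves only by the tool arm_command, never from a script. Its argument "series" is a list of rows, each a list of 4 numbers: the shift along the tool's x, y, z in m, then the turn about the tool's z in rad. A call has exactly 5 rows; each row is the pose to reach, as a shift and turn from the pose commanded when the call began, along the tool's axes at that moment; what a row does not reach only later rows make up. A row lasts 1/10 s, in which the tool goes at most 50 mm and 8.59 degrees, less where a joint would pass 70% of its speed; a pose out of reach is approached as far as the arm can. A call with a gripper value outside its range is refused whole. "hand" is the finger opening in m, from 0 to 0.0854, set as the call begins (left out, the last holds). The fingers move at their own pace and stop on an object; "grip_force" is the grip in N (left out, the last holds). Time passes only in rows, so rows that repeat a pose let the fingers close, or fill a call up. It gives the time, the measured TCP pose, the force, the opening and the grip force at its end, in the units of the state.
- bot.get_obs(): the state, without advancing time (a new reading comes with each control period).
- bot.camera(name): name is "scene" or "top" or "wrist"; returns a dict with "color" (384x512x3 uint8, blue, green, red), "camera_matrix" (3x3 intrinsics, pixels), "dist_coeffs" ([k1, k2, p1, p2, k3] as OpenCV has them; the pictures are not rectified), "xyz" and "orientation" of the camera in the world; the wrist camera has in their place "T_tool_cam" (4x4, takes a point from camera to tool coordinates, whose origin is the TCP and whose axes are the flange's). Camera axes: x right, y up, looking along -z (the intrinsics and any distortion apply to the point x, -y, -z); pixel columns grow to the right and rows downward; lengths in m; the calibration is good to about 2 mm. A picture is of the moment at which its call begins: read the wrist's pose just before it. There is no depth.
- bot.job_done(): hands the job in; it is judged then, once.
Trained networks look in the newest picture that a camera, given by its name, has taken for a name from the list of things; names that differ only in an ending like _2 or _b are one class to them, and where a whole thing is asked for, a point or a joint stands for the part that bears it (a point fixed in the world has none). Each returns a list of dicts, best first, with "confidence" (0 to 1); they miss things now and then, are a little off and sometimes report something else, mostly with a low value. They report only what shows in the picture. A call takes as long as a camera call. They do not tell look-alikes from the thing itself.
- bot.find_in(camera, target): "location" ([column, row] in pixels, amid what is visible of it).
- bot.mark_of(camera, target): "location" ([column, row] in pixels: a listed point, or the origin of a listed thing).
The state is a dict: "time": time; "q": joint angles; "qd": joint speeds; "joint_efforts": joint torques, N m; "ee_pos": TCP position; "tcp_rot": TCP orientation; "wrist_force": force on the tool from outside, world axes, zero at the start; "torque": the same for the moment, N m; "opening": finger opening in m; "grasp_force": force on a finger pad.
Only numpy, scipy, OpenCV 4.12 (cv2) and the standard library are available. Lean on these libraries where they do the work, as an engineer would, in place of code of your own. Each camera call takes 0.05 s, during which the arm holds its last target. There are 200 camera calls.

## Working session

There is one attempt and no reset: what is moved stays moved. The work goes in short steps, Python scripts to look and compute and a tool call to move; the robot and the scene stay as the last step left them, time stands still between calls to the robot, and variables do not carry over. Pictures are saved under pics/ and viewed, at most 10 in all, crops included, and the job is handed in when it is done.

Besides the shell and the picture viewer there is one more tool, called as name([rows], argument=value, ...), one row to a line, values as JSON. arm_command: Moves the arm, as the interface text tells. Its arguments: {"type":"object","properties":{"series":{"type":"array"},"hand":{"type":"number"},"grip_force":{"type":"number"}},"required":["series"]}

```bash
mkdir -p pics; cat > h.py <<'E'
import numpy as np, cv2
from scipy.spatial.transform import Rotation as R
from workcell import bot
def pose(c, im, obs=None):
    if 'T_tool_cam' in im:
        T=np.eye(4); T[:3,:3]=R.from_euler('xyz',obs['tcp_rot'],degrees=True).as_matrix(); T[:3,3]=obs['ee_pos']
        T=T@np.array(im['T_tool_cam']); return T[:3,3],T[:3,:3]
    o=np.array(im['orientation'])
    return np.array(im['xyz']), (o if o.shape==(3,3) else R.from_euler('xyz',o,degrees=True).as_matrix())
def at_z(px, z, im, P):
    u=cv2.undistortPoints(np.array([[px]],float),np.array(im['camera_matrix']),np.array(im['dist_coeffs']))[0,0]
    d=P[1]@np.array([u[0],-u[1],-1]); return P[0]+d*(z-P[0][2])/d[2]
def proj(p, im, P):
    q=P[1].T@(np.asarray(p,float)-P[0]); q=q*[1,-1,-1]
    return cv2.projectPoints(q[None],np.zeros(3),np.zeros(3),np.array(im['camera_matrix']),np.array(im['dist_coeffs']))[0][0,0]
E
python3 - <<'E'
from h import *
o=bot.get_obs(); print(o['time'],o['ee_pos'],o['tcp_rot'])
Z=dict(yellow_unit=0,yellow_cover=.006,yellow_strip_top=.023,yellow_press=.022,yellow_push=.035,grey_unit=0,grey_cover=.006)
ims=[]
for c in ['top','scene']:
    o=bot.get_obs();im=bot.camera(c);P=pose(c,im,o);ims.append(im['color'])
    print(c,P[0],im.get('orientation'))
    for n,z in Z.items():
        for d in bot.mark_of(c,n)[:3]: print(n,np.round(d['location']),round(d['confidence'],2),at_z(d['location'],z,im,P).round(3))
for c,i in zip('ts',ims): cv2.imwrite(f'pics/{c}0.png',cv2.resize(i,(800,600)))
E
```

```text
0.0 [0.20587037 0.50977545 0.23058601] [-1.79924616e+02  1.85871538e-03  1.58009963e+02]
top [ 0.42591649 -0.2266497   1.26066147] [  7.86692388  -0.94243636 -91.44456533]
yellow_unit [307. 190.] 0.64 [ 0.586 -0.414  0.   ]
yellow_cover [310. 209.] 0.81 [ 0.532 -0.419  0.006]
yellow_cover [320. 255.] 0.52 [ 0.405 -0.442  0.006]
yellow_strip_top [315. 207.] 0.71 [ 0.535 -0.43   0.023]
yellow_press [309. 191.] 0.63 [ 0.581 -0.416  0.022]
yellow_push [314. 257.] 0.68 [ 0.399 -0.419  0.035]
yellow_push [315. 216.] 0.54 [ 0.51  -0.426  0.035]
grey_unit [148. 205.] 0.8 [0.555 0.034 0.   ]
grey_unit [166. 116.] 0.27 [ 0.808 -0.017  0.   ]
grey_cover [139. 223.] 0.67 [0.505 0.056 0.006]
scene [ 0.08655978 -0.77492461  0.72617363] [ 46.31399112  -0.56692507 -43.93687632]
yellow_unit [298. 230.] 0.82 [ 0.58  -0.413 -0.   ]
yellow_cover [258. 279.] 0.92 [ 0.401 -0.449  0.006]
yellow_cover [289. 239.] 0.62 [ 0.537 -0.417  0.006]
yellow_press [301. 221.] 0.57 [ 0.594 -0.408  0.022]
yellow_press [297. 230.] 0.27 [ 0.562 -0.421  0.022]
yellow_push [287. 241.] 0.97 [ 0.512 -0.434  0.035]
yellow_push [246. 269.] 0.72 [ 0.388 -0.424  0.035]
grey_cover [174. 158.] 0.84 [0.511 0.05  0.006]
```

View pics/t0.png

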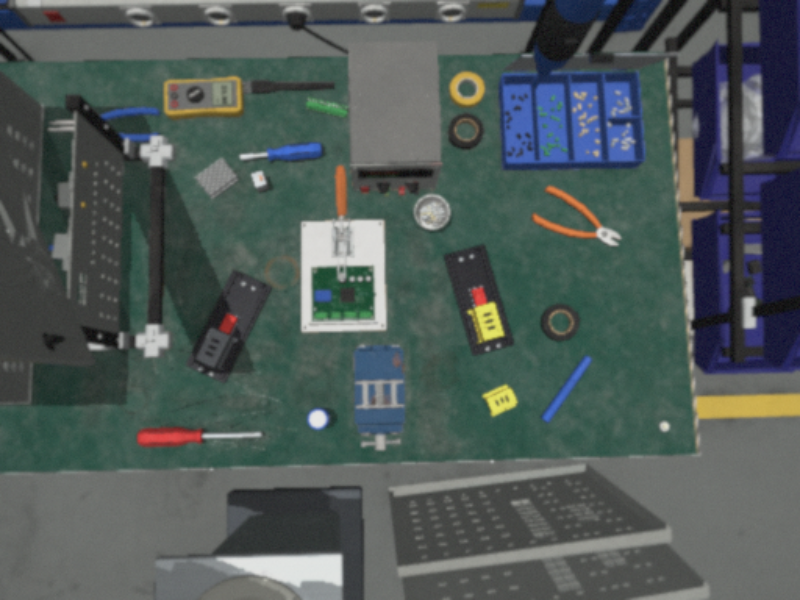

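View pics/s0.png

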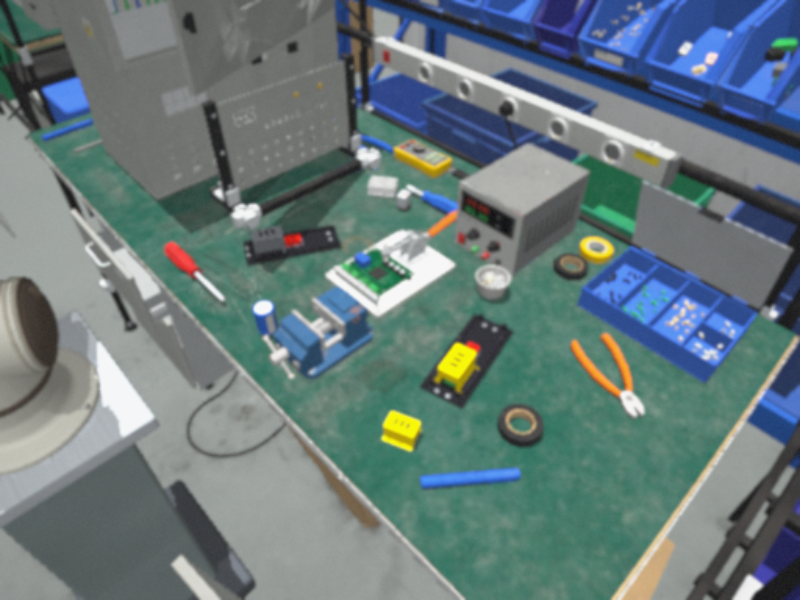

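The top picture shows the yellow row with its base corners at about (445,252), (484,245), (513,347) and (473,354), the cover at (485,323) and the tab at (479,296). The tab end points away from the robot. The loose yellow hood at (500,400) is the decoy. In the scene picture the same row is at (467,355) and the decoy at (401,430).

```bash
python3 - <<'E'
from h import *
im=bot.camera('top');P=pose('top',im); s=1.5625
c=[at_z(np.array(p)/s,.006,im,P) for p in [(445,252),(484,245),(513,347),(473,354)]]
print(np.round(c,3)); c=np.array(c); m=c.mean(0); f=(c[0]+c[1])/2-(c[2]+c[3])/2
print('centre',m.round(3),'len',np.linalg.norm(f),np.linalg.norm(c[0]-c[1]),'yaw',np.degrees(np.arctan2(f[1],f[0])))
for p in [(155,340),(155,150),(110,350),(318,418),(380,350)]: print(p,at_z(np.array(p)/s,0.02,im,P).round(3))
i2=bot.camera('scene');P2=pose('scene',i2)
for p in [(160,195),(35,135),(245,215)]: print(p,at_z(np.array(p)/s,0,i2,P2).round(3))
o=bot.get_obs();w=bot.camera('wrist');print(np.round(w['T_tool_cam'],3),np.round(w['camera_matrix'],0).tolist())
E
```

```text
[[ 0.668 -0.353  0.006]
 [ 0.68  -0.424  0.006]
 [ 0.494 -0.468  0.006]
 [ 0.483 -0.396  0.006]]
centre [ 0.581 -0.41   0.006] len 0.1902941703100038 0.0721018295404876 yaw 13.176262120763619
(155, 340) [0.52  0.161 0.02 ]
(155, 150) [0.865 0.168 0.02 ]
(110, 350) [0.505 0.239 0.02 ]
(318, 418) [ 0.379 -0.122  0.02 ]
(380, 350) [ 0.494 -0.231  0.02 ]
(160, 195) [0.434 0.394 0.   ]
(35, 135) [0.316 0.915 0.   ]
(245, 215) [0.534 0.19  0.   ]
[[-0.     0.947  0.32   0.082]
 [ 1.     0.    -0.    -0.   ]
 [-0.     0.32  -0.947 -0.142]
 [ 0.     0.     0.     1.   ]] [[329.0, 0.0, 255.0], [0.0, 329.0, 190.0], [0.0, 0.0, 1.0]]
```

arm_command([
  [-0.033,-0.036,0.005,0.126],
  [-0.066,-0.0715,0.01,0.251],
  [-0.099,-0.107,0.015,0.377],
  [-0.132,-0.143,0.02,0.503],
  [-0.165,-0.179,0.02,0.628],
], hand=0)

```text
time: 1.45
ee_pos: [0.2919, 0.2804, 0.2107]
tcp_rot: [-180.0, 0.0, 121.8]
wrist_force: [0.9, 1.0, 0.6]
opening: 0.0123
grasp_force: 0.0
```

arm_command([
  [-0.048,-0.0095,0,0.126],
  [-0.095,-0.019,0,0.251],
  [-0.143,-0.0285,0,0.377],
  [-0.191,-0.038,0,0.503],
  [-0.238,-0.048,0,0.628],
])

```text
time: 1.95
ee_pos: [0.3777, 0.053, 0.2116]
tcp_rot: [179.9, -0.0, 85.8]
wrist_force: [1.5, 1.1, 0.9]
opening: -0.0
grasp_force: 0.0
```

arm_command([
  [-0.044,0.02,0,0.126],
  [-0.088,0.041,0,0.251],
  [-0.132,0.061,0,0.377],
  [-0.177,0.081,0,0.503],
  [-0.221,0.102,0,0.628],
])

```text
time: 2.45
ee_pos: [0.4642, -0.1748, 0.2115]
tcp_rot: [180.0, -0.0, 49.7]
wrist_force: [0.9, 1.6, 0.3]
opening: 0.0004
grasp_force: 0.0
```

arm_command([
  [-0.024,0.042,0,0.126],
  [-0.048,0.085,0,0.251],
  [-0.071,0.127,0,0.377],
  [-0.095,0.17,0,0.503],
  [-0.119,0.212,0,0.628],
])

```text
time: 2.95
ee_pos: [0.5505, -0.4019, 0.2111]
tcp_rot: [180.0, -0.0, 13.8]
wrist_force: [1.2, 0.3, 1.1]
opening: 0.0001
grasp_force: 0.0
```

```bash
python3 - <<'E'
from h import *
o=bot.get_obs();im=bot.camera('wrist');P=pose('wrist',im,o);print(o['ee_pos'],o['tcp_rot'])
for n,z in dict(yellow_unit=0,yellow_cover=.006,yellow_press=.022,yellow_push=.035).items():
    for d in bot.mark_of('wrist',n)[:2]: print(n,np.round(d['location']),round(d['confidence'],2),at_z(d['location'],z,im,P).round(4))
hsv=cv2.cvtColor(im['color'],cv2.COLOR_BGR2HSV)
for n,lo,hi,z in [('yellow',22,35,.044),('red',0,8,.022)]:
    m=cv2.inRange(hsv,(lo,120,90),(hi,255,255))
    for c in cv2.findContours(m,cv2.RETR_EXTERNAL,2)[0]:
        if cv2.contourArea(c)>150:
            b=cv2.boxPoints(cv2.minAreaRect(c)); w=np.array([at_z(p,z,im,P) for p in b]); print(n,b.round().tolist(),w[:,:2].round(3).tolist(),w.mean(0).round(4))
cv2.imwrite('pics/w1.png',cv2.resize(im['color'],(800,600)))
E
```

```text
[ 0.55049224 -0.40188287  0.21113947] [ 1.79987081e+02 -1.46455937e-02  1.37742854e+01]
yellow_unit [273. 134.] 0.89 [ 0.5815 -0.4146  0.    ]
yellow_cover [270. 173.] 0.92 [ 0.5401 -0.4214  0.006 ]
yellow_press [273. 132.] 0.93 [ 0.5858 -0.4126  0.022 ]
yellow_push [270. 211.] 0.6 [ 0.5079 -0.429   0.035 ]
yellow [[246.0, 146.0], [296.0, 146.0], [296.0, 213.0], [246.0, 213.0]] [[0.57, -0.389], [0.581, -0.435], [0.515, -0.454], [0.503, -0.404]] [ 0.5424 -0.4204  0.044 ]
red [[262.0, 116.0], [281.0, 116.0], [281.0, 147.0], [262.0, 147.0]] [[0.599, -0.398], [0.603, -0.416], [0.573, -0.424], [0.569, -0.405]] [ 0.5859 -0.4106  0.022 ]
```

View pics/w1.png

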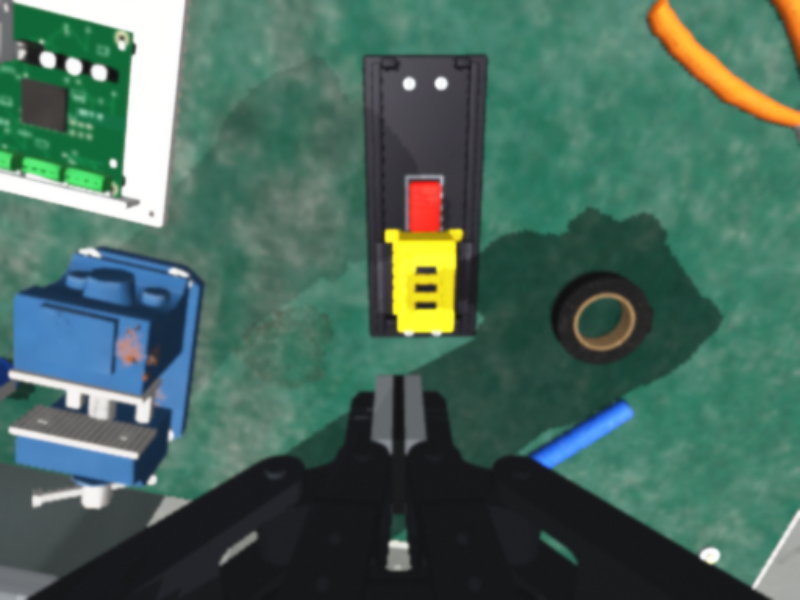

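The wrist picture shows the row aligned with the tool: tab at (425,205), cover at (426,283), base edges upright, and the fingers at (398,380). The press point is about 33 mm ahead and 19 mm to the right.

arm_command([
  [0.017,0.009,0.02,0],
  [0.034,0.019,0.06,0],
  [0.034,0.019,0.105,0],
  [0.034,0.019,0.145,0],
  [0.034,0.019,0.16,0],
])

```text
time: 3.7
ee_pos: [0.5862, -0.4074, 0.0482]
tcp_rot: [-179.8, 0.2, 14.2]
wrist_force: [0.6, 0.1, -0.6]
opening: 0.0
grasp_force: 0.0
```

```bash
python3 - <<'E'
from h import *
o=bot.get_obs();im=bot.camera('wrist');P=pose('wrist',im,o);print(o['ee_pos'],o['tcp_rot'],o['wrist_force'])
for n,z in dict(yellow_unit=0,yellow_press=.022).items():
    for d in bot.mark_of('wrist',n)[:2]: print(n,np.round(d['location']),round(d['confidence'],2),at_z(d['location'],z,im,P).round(4))
cv2.imwrite('pics/w2.png',cv2.resize(im['color'],(800,600)))
E
```

```text
[ 0.58618606 -0.4074371   0.04816651] [-1.79806032e+02  1.61161297e-01  1.42053358e+01] [ 0.60433578  0.14431097 -0.64883208]
yellow_unit [260. 224.] 0.61 [ 0.5826 -0.4119  0.    ]
yellow_press [264. 227.] 0.56 [ 0.5908 -0.4112  0.022 ]
```

View pics/w2.png

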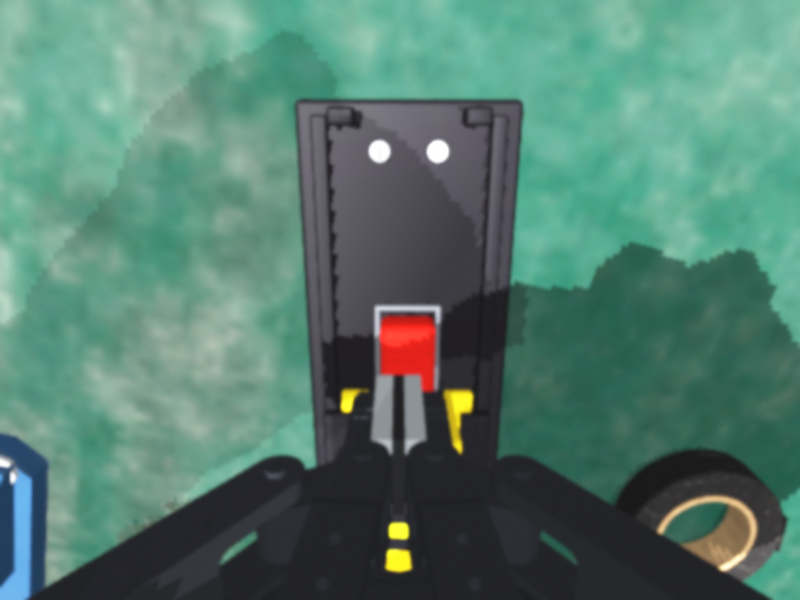

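The second picture shows the tab at (408,352), the fingers at (398,375) and the cover feet at (352,400) and (458,400). The fingers are a few mm left of the tab's centre.

```bash
python3 - <<'E'
from h import *
o=bot.get_obs();print(o['ee_pos'],o['tcp_rot'],o['q'],o['wrist_force'])
p=np.array([.586,-.4125])-o['ee_pos'][:2];a=np.radians(o['tcp_rot'][2]);print('to press in tool xy',p@[np.cos(a),np.sin(a)],p@[np.sin(a),-np.cos(a)])
E
```

```text
[ 0.58781116 -0.40930199  0.05303455] [ 1.79960313e+02 -3.72659012e-02  1.41436852e+01] [-3.48509194e+01  2.81270784e+01  1.88338267e+01  8.06523474e+01
  2.08288427e-03  1.31005409e+02] [ 0.00518936 -0.15694374  1.35709116]
to press in tool xy -0.0025377006251044065 0.0026585041555708916
```

arm_command([
  [0,0.002,0.008,0],
  [0,0.0025,0.018,0],
  [0,0.0025,0.026,0],
  [0,0.0025,0.032,0],
  [0,0.0025,0.036,0],
])

```text
time: 4.35
ee_pos: [0.5884, -0.4126, 0.0151]
tcp_rot: [180.0, -0.0, 14.1]
wrist_force: [-0.7, -0.1, 4.4]
opening: 0.0
grasp_force: 2.0
```

arm_command([
  [0,0,0.002,0],
  [0,0,0.004,0],
  [0,0,0.006,0],
  [0,0,0.008,0],
  [0,0,0.008,0],
])

```text
time: 4.85
ee_pos: [0.5884, -0.4127, 0.0099]
tcp_rot: [179.9, -0.1, 14.1]
wrist_force: [-7.0, 4.2, 18.0]
opening: 0.0003
grasp_force: 8.9
```

arm_command([
  [0,0,-0.003,0],
  [0,0,-0.015,0],
  [0,0,-0.04,0],
  [0,0,-0.065,0],
  [0,0,-0.09,0],
])

```text
time: 5.35
ee_pos: [0.5883, -0.4123, 0.0984]
tcp_rot: [-180.0, 0.0, 14.1]
wrist_force: [-0.1, -0.1, -0.0]
opening: 0.0002
grasp_force: 0.0
```

arm_command([
  [-0.025,0,0,0],
  [-0.06,0,0,0],
  [-0.095,0,0,0],
  [-0.12,0,0,0],
  [-0.12,0,0,0],
])

```text
time: 5.85
ee_pos: [0.4695, -0.4425, 0.0981]
tcp_rot: [180.0, 0.0, 13.9]
wrist_force: [0.6, -0.9, -0.4]
opening: 0.0005
grasp_force: 0.0
```

```bash
python3 - <<'E'
from h import *
o=bot.get_obs();im=bot.camera('wrist');P=pose('wrist',im,o);print(o['ee_pos'],o['tcp_rot'])
a=np.radians(o['tcp_rot'][2])
for n,z in dict(yellow_unit=0,yellow_cover=.006,yellow_press=.010,yellow_push=.035).items():
    for d in bot.mark_of('wrist',n)[:2]:
        w=at_z(d['location'],z,im,P);p=w[:2]-o['ee_pos'][:2]
        print(n,np.round(d['location']),round(d['confidence'],2),w.round(4),'tool xy',p@[np.cos(a),np.sin(a)],p@[np.sin(a),-np.cos(a)])
cv2.imwrite('pics/w3.png',cv2.resize(im['color'],(800,600)))
E
```

```text
[ 0.46945826 -0.44250737  0.09811232] [1.79993158e+02 2.08353907e-02 1.39354842e+01]
yellow_unit [253.  26.] 0.96 [ 0.5814 -0.4133  0.    ] tool xy 0.1156405180948586 -0.001393691001785245
yellow_cover [235. 262.] 0.98 [ 0.4083 -0.4412  0.006 ] tool xy -0.058989425361192914 -0.0160289947704455
yellow_cover [247.  93.] 0.71 [ 0.5392 -0.4196  0.006 ] tool xy 0.07324071596065561 -0.005415541477184023
yellow_press [255.   9.] 0.8 [ 0.5896 -0.4128  0.01  ] tool xy 0.1237368974921901 0.00011990193735343213
yellow_push [203. 281.] 0.95 [ 0.4049 -0.4196  0.035 ] tool xy -0.05716220357659723 -0.037734733114663764
yellow_push [250. 142.] 0.72 [ 0.5123 -0.4287  0.035 ] tool xy 0.044932473141157725 -0.003027631803018428
```

View pics/w3.png

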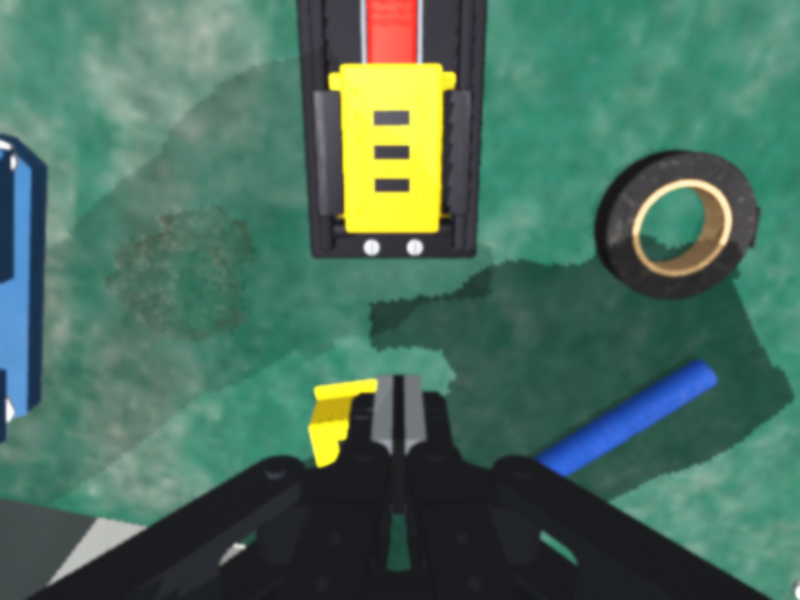

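The third picture shows the tab lying in at (392,25), the cover at (392,148) with its rear edge at row 232, and the fingers at (398,380). The decoy is behind, at (340,420), clear of the fingers.

arm_command([
  [0.01,-0.003,0.02,0],
  [0.01,-0.003,0.045,0],
  [0.01,-0.003,0.066,0],
  [0.015,-0.003,0.066,0],
  [0.02,-0.003,0.066,0],
])

```text
time: 6.6
ee_pos: [0.4915, -0.4334, 0.0315]
tcp_rot: [-180.0, 0.0, 14.1]
wrist_force: [0.6, 0.8, 0.6]
opening: -0.0003
grasp_force: 0.0
```

arm_command([
  [0.005,0,0,0],
  [0.01,0,0,0],
  [0.015,0,0,0],
  [0.02,0,0,0],
  [0.025,0,0,0],
])

```text
time: 7.1
ee_pos: [0.5153, -0.4278, 0.0316]
tcp_rot: [180.0, -0.0, 14.1]
wrist_force: [-1.8, 0.4, 0.7]
opening: -0.0001
grasp_force: 0.6
```

arm_command([
  [0.007,0,0,0],
  [0.014,0,0,0],
  [0.021,0,0,0],
  [0.028,0,0,0],
  [0.035,0,0,0],
])

```text
time: 7.6
ee_pos: [0.5494, -0.419, 0.0313]
tcp_rot: [-180.0, 0.0, 14.1]
wrist_force: [-1.5, -0.8, 0.3]
opening: 0.0004
grasp_force: 0.6
```

arm_command([
  [0.006,0,0,0],
  [0.012,0,0,0],
  [0.016,0,0,0],
  [0.019,0,0,0],
  [0.02,0,0,0],
])

```text
time: 8.1
ee_pos: [0.5684, -0.4143, 0.0312]
tcp_rot: [-180.0, 0.0, 14.1]
wrist_force: [-1.0, 0.0, 0.8]
opening: -0.0001
grasp_force: 0.5
```

```bash
python3 - <<'E'
from h import *
o=bot.get_obs();print(o['ee_pos'])
for c in ['top','scene']:
    im=bot.camera(c);P=pose(c,im)
    for n,z in dict(yellow_unit=0,yellow_cover=.006).items():
        for d in bot.mark_of(c,n)[:2]: print(c,n,round(d['confidence'],2),at_z(d['location'],z,im,P).round(4))
x,y=240,160
cv2.imwrite('pics/s4.png',cv2.resize(im['color'][y:y+128,x:x+144],(720,640//1-40)))
E
```

```text
[ 0.56841381 -0.4142944   0.0311806 ]
top yellow_unit 0.54 [ 0.5847 -0.4105  0.    ]
top yellow_cover 0.67 [ 0.6017 -0.3989  0.006 ]
top yellow_cover 0.49 [ 0.4084 -0.4461  0.006 ]
scene yellow_unit 0.98 [ 0.5788 -0.4109  0.    ]
scene yellow_cover 0.76 [ 0.4063 -0.4467  0.006 ]
scene yellow_cover 0.51 [ 0.6063 -0.4036  0.006 ]
```

View pics/s4.png

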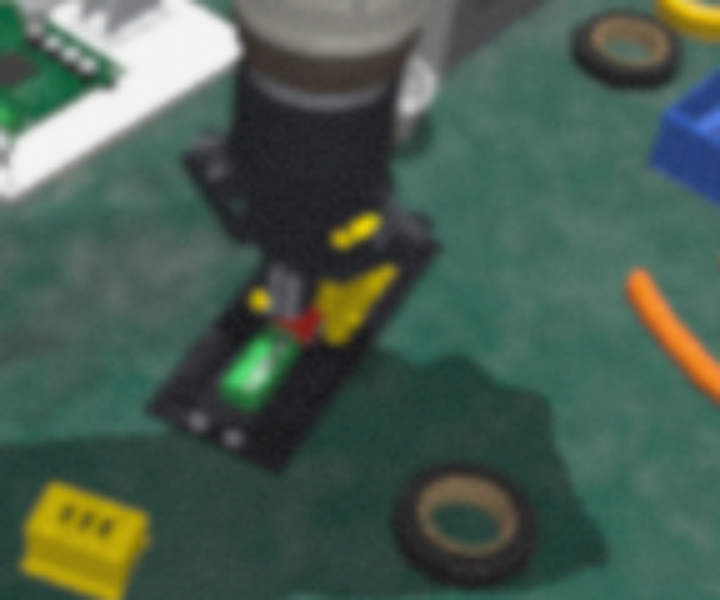

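The crop shows the green strip uncovered at (262,370), the tab in at (305,325), and the cover upright beyond it. I'll push a little further for margin, then back off.

arm_command([
  [0.004,0,0,0],
  [0.007,0,0,0],
  [0.008,0,0,0],
  [0,0,0,0],
  [-0.02,0,0,0],
])

```text
time: 8.9
ee_pos: [0.5492, -0.4188, 0.031]
tcp_rot: [-180.0, -0.0, 14.2]
wrist_force: [-0.1, -0.8, -0.1]
opening: 0.0
grasp_force: 0.0
```

arm_command([
  [-0.02,0,-0.02,0],
  [-0.03,0,-0.06,0],
  [-0.05,0,-0.1,0],
  [-0.08,0,-0.13,0],
  [-0.08,0,-0.13,0],
])

```text
time: 9.4
ee_pos: [0.4696, -0.4409, 0.1673]
tcp_rot: [179.6, -0.2, 13.9]
wrist_force: [-0.4, -0.5, 1.5]
opening: -0.0
grasp_force: 0.0
```

```bash
python3 - <<'E'
from h import *
o=bot.get_obs();im=bot.camera('wrist');P=pose('wrist',im,o);print(o['time'],o['ee_pos'],o['wrist_force'])
a=np.radians(14)
for n,z in dict(yellow_unit=0,yellow_cover=.006,yellow_press=.010).items():
    for d in bot.mark_of('wrist',n)[:2]:
        w=at_z(d['location'],z,im,P);p=w[:2]-[.5815,-.4135]
        print(n,np.round(d['location']),round(d['confidence'],2),w.round(4),'unit xy',p@[np.cos(a),np.sin(a)],p@[-np.sin(a),np.cos(a)])
cv2.imwrite('pics/w5.png',cv2.resize(im['color'],(800,600)))
E
```

```text
9.4 [ 0.46959434 -0.44087279  0.16732473] [-0.43318119 -0.54661669  1.53474371]
yellow_unit [250.  36.] 0.69 [ 0.5834 -0.4099  0.    ] unit xy 0.002698849396120665 0.0029973167311434248
yellow_cover [242. 232.] 0.68 [ 0.4041 -0.445   0.006 ] unit xy -0.17972778001226777 0.012326238801098071
yellow_press [253.  30.] 0.8 [ 0.5873 -0.4113  0.01  ] unit xy 0.006162123989611713 0.0007670386084305492
```

View pics/w5.png

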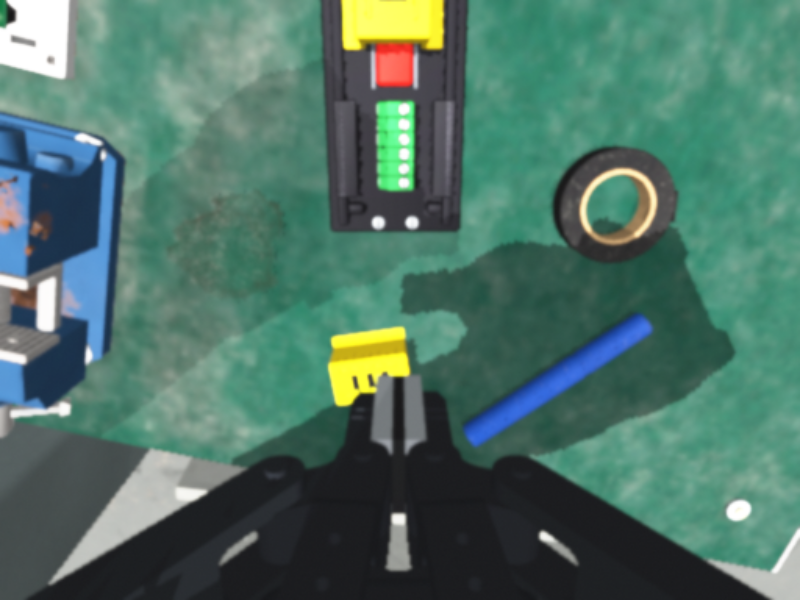

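The last picture shows the green strip fully uncovered at (395,145), the tab at (394,65), and the cover upright and centred on the base at (393,20). The arm is clear of everything.

```bash
python3 -c "
from h import *
print(bot.job_done())"
```

```text
the job is handed in; nothing more can be done
None
```

I pressed the yellow row's red tab fully in, pushed its cover along the base over the tab until the green terminals were uncovered, and handed the job in at about 9.5 s; no verdict was returned.

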